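Uncap the dish imager and index its slide over the lens, holding the plunger

TASK

Get the dish imager ready for a picture: take the blue dust cap off the lens and set it upright, fully down, in the large empty well of the grey accessory caddy. Then pull up the red plunger knob to free the dish slide, draw the slide along to the next hole so that the dish sits over the lens, and let the pin drop fully home there. Finish while still gripping the knob with the pin held home; do not touch the bare lens or the dish, and leave everything else where it stands.

Things in the scene. Friction and masses are not known exactly. Their poses are not given: they have to be found in the camera images.
- imager: low white bench instrument, 260 (x) x 340 (y) x 45 mm base, fixed to the bench. Origin: centre of its underside. Its own x points away from the robot at yaw 0, its own y along its two aluminium rails (tops 74 mm up). The lens stands in the middle, at its origin's x and y. The front rail, 85 mm on the -x side of the lens, has three index holes in its top at own y = -100, 0 and +100 mm; the slide starts pinned in the one at -100 and the next, at 0, brings the dish over the lens
- lens: black lens barrel looking straight up, 40 mm diameter, 16 mm tall, standing on a 54 mm wide shoulder 58 mm above the bench; bare once the cap is off. Origin: centre of the barrel's foot (58 mm above the bench)
- cap_centre (a point): centre (half-way up) of the blue dust cap: round, 48 mm outside diameter, 26 mm tall, open below, 25 to 45 g; it sits loosely over the lens barrel on the shoulder (its inside is 43 mm wide, the barrel reaches 16 mm up inside it), so its top is 84 mm above the bench and it has to be lifted straight up by 20 mm to come free. Its z axis points up. The slide cannot pass over the lens while the cap is on
- slide (a joint): position of the dish slide along the imager's own +y (m): 0 in the starting hole, 0.100 in the next hole with the dish over the lens, 0.200 in the last hole. Needs about 2 N to move once the pin is out; end stops at -0.012 and 0.212. The slide is an aluminium plate 206 (x) x 84 (y) x 8 mm whose top is 88 mm above the bench
- plunger (a joint): lift of the index plunger (m): 0 with the pin fully home in a hole (or spring-pressed there), 0.008 where the pin's round tip is clear of the rail, 0.012 at its upper stop. A spring pushes it down with 4 N when home and 8 N when lifted 10 mm; let down between holes it rides on the rail at about 0.008
- knob: red round plunger knob on the slide's front end, 28 mm diameter, 22 mm tall, vertical axis, moving up and down with the pin and along with the slide. Origin: centre of its underside, 107.5 mm above the bench when the pin is home
- knob_centre (a point): centre of the red knob, half-way up it; 118.5 mm above the bench when the pin is home. It is 85 mm on the imager's -x side of the dish centre
- dish: clear lidded dish, 62 mm diameter, 11 mm tall, clipped on the slide's plate; part of the slide. Origin: centre of its underside, 88 mm above the bench
- cap_well (a point): centre of the floor of the large empty round well in the caddy: 55 mm diameter, 10 mm deep, floor 14 mm above the bench, caddy's top 24 mm above the bench. A cap standing in it has its centre 27 mm above the bench and stands 16 mm proud of the caddy
- caddy: grey accessory caddy, 210 (own x) x 80 (own y) x 24 mm, fixed, left or right of the imager. Origin: centre of its underside. The cap well is 66 mm on its own -x side, the eyepiece 12 mm and the objective 70 mm on its +x side
- eyepiece: black eyepiece 32 mm diameter, 42 mm tall, loose in the caddy's middle well; leave alone. Origin: centre of its underside
- objective: steel objective with a yellow band, 28 mm diameter, 42 mm tall, loose in the caddy's end well; leave alone. Origin: centre of its underside
- tube_rack: blue rack of capped tubes, 210 x 80 x 90 mm, fixed, on the other side of the imager from the caddy. Origin: centre of its underside
- bottle: white bottle with red cap, 64 mm diameter, 160 mm tall, loose, beyond the imager; leave alone. Origin: centre of its underside
- jar: amber jar, 60 mm diameter, 80 mm tall, loose, beyond the imager; leave alone. Origin: centre of its underside
- dish_stack: stack of three clear dishes, 60 mm diameter, 41 mm tall, loose, on the robot's side; leave alone. Origin: centre of its underside
- marker: marker pen lying flat, 112 mm long, 14 mm thick, loose, on the robot's side; leave alone. Origin: near its middle, underneath
- timer: white bench timer, 70 x 70 x 26 mm, loose, on the robot's side; leave alone. Origin: centre of its underside

How it is judged:
On the way, in this order (a step that is already met when the one before it is completed fails the run):
1. the cap stands upright in the caddy's large well, let go, with the slide still in its starting hole (distance between cap_centre and cap_well below 0.016 m and horizontal distance between cap_centre and cap_well below 0.006 m and angle between cap_centre's own z axis and vertical below 0.12 rad and contact force between the fingers and anything else below 0.1 N and value of joint slide below 0.004 m), for 0.2 s.
2. the plunger is pulled up by its knob until the pin is out of the starting hole (value of joint plunger above 0.0065 m and contact force between the fingers and knob above 1 N and value of joint slide below 0.03 m), for 0.05 s.
3. the slide stands in the next hole with the pin fully home (value of joint slide between 0.0975 and 0.1025 m and value of joint plunger below 0.0015 m), for 0.2 s.
At the end, for the whole second after the job is handed in: The slide is within 2.5 mm of the next hole, the plunger within 1.5 mm of fully home, the gripper still around the knob (over 2 N, grasp point within 27 mm of its centre), and the cap upright (within 0.12 rad) on the floor of the large well, within 6 mm of its centre (all of step 3 and contact force between the fingers and knob above 2 N and distance between the grasp point and knob_centre below 0.027 m and distance between cap_centre and cap_well below 0.016 m and horizontal distance between cap_centre and cap_well below 0.006 m and angle between cap_centre's own z axis and vertical below 0.12 rad); the arm keeps its last pose, push and grip.
It fails at once if the gripper presses on the bare lens (contact force between the fingers and lens above 3 N).
It fails at once if the gripper presses on the dish (contact force between the fingers and dish above 3 N).
It fails at once if another thing on the bench or in the caddy is displaced by more than 2 cm (distance of any of eyepiece, objective, bottle, jar, dish_stack, marker, timer from where it was at the start of the episode above 0.02 m).
It also fails if it takes over 58 s, if anything falls off the work surface, if the arm or the gripper's body presses on something with over 40 N, if the wrist force passes 120 N, or if a joint passes its speed limit or range.

ROBOT

A 6-joint arm with a two-finger parallel gripper is mounted at the origin on the work surface. World frame = base frame: x ahead of the robot, y to its left, z up, the work surface at z = 0. Lengths are in m, angles in rad, forces in N, time in s.
With the tool pointing down it reaches from about 0.375 to 0.975 m from the base axis. Payload 3.8 kg.
Tool frame: the origin (TCP) lies at the very end of the fingers, on their centre line; the grasp point (between the pads) lies 19 mm behind it; z points along the fingers, y is the direction in which the jaws open and shut (so a half turn about z gives the same grasp; the last joint's range is limited). The gripper opens to 85 mm and grips with 20 to 120 N. Pads are 22 mm wide; open, the fingers measure 114 mm over their backs; the gripper's body (76 mm by 85 mm) begins 54 mm behind the grasp point. The pads swing forward as they close: fully open they stand 13 mm farther back than shut.
Start: joints at [-1.166, 0.264, 1.604, -0, 1.274, -0.037], TCP at [0.289, -0.61, 0.231] pointing down, gripper open.
Joint ranges: [-2.63, 2.63], [-0.94, 2.18], [0.31, 2.57], [-1.31, 4.45], [0, 2.66], [-2.55, 2.55]. Speed limits (rad/s): [2.57, 2.57, 3.14, 3.14, 3.14, 3.14].

INTERFACE

Orientations are given as a rotation vector (axis times angle).
In Python, from workcell import bot, viewer gives the robot as it stands.
- The arm moves only by the tool jog_arm, never from a script. Its argument "motion" is a list of rows, each an object of numbers: "dx", "dy", "dz": the shift along the world's x, y, z in cm; "turn": the turn about the world's z in rad. A call has 1 to 12 rows; each row shifts and turns the commanded pose from where the row before left it; what a row does not reach is not made up. A row lasts 1/12 s, in which the tool goes at most 41.7 mm and 7.16 degrees, less where a joint would pass 70% of its speed; a pose out of reach is approached as far as the arm can. A call is refused whole if a number of a shift passes 4.17 or a number of a turn 0.125, either way. A call with a gripper value outside its range is refused whole. "fingers" is the finger opening in cm, from 0 to 8.54, set as the call begins (left out, the last holds). The fingers move at their own pace and stop on an object; "grip_force" is the grip in N (left out, the last holds). Time passes only in rows, so rows that do not move let the fingers close. It gives the time, the measured TCP pose, the force and the opening at its end, in the units of the state.
- bot.read_state(): the state, without advancing time (a new reading comes with each control period).
- viewer.read_camera(name): name is "side" or "top"; returns (picture, depth): 384x512x3 uint8, red, green, blue; 384x512 float32, m along the optical axis (not along the pixel's ray), 0 where there is no reading.
- viewer.camera_info(name): a dict with "vertical_fov" (degrees; the focal length in pixels is half the picture's height over the tangent of half this angle, whatever the lens; pixels are square), "cx", "cy" (the principal point, pixels), "R" (3x3) and "t" (3): a world point X has camera coordinates R X + t. Camera axes: x right, y down, z forward; pixel columns grow to the right and rows downward; lengths in m; the calibration is good to about 2 mm. A picture is of the moment at which its call begins. camera_info takes no time and is no camera call.
- bot.finish_job(): hands the job in, once; it reports no verdict.
The state is a dict: "time": time; "q": joint angles; "joint_vel": joint speeds; "joint_torque": joint torques, N m; "tool_pos": TCP position; "tcp_rot": TCP orientation; "wrist_force": force on the tool from outside, world axes, zero at the start; "torque": the same for the moment, N m; "width": opening from 0.0 (shut) to 1.0 (fully open).
Only numpy, scipy, OpenCV 4.12 (cv2) and the standard library are available. Lean on these libraries where they do the work, as an engineer would, in place of code of your own. Each camera call takes 0.05 s, during which the arm holds its last target. There are 200 camera calls.

## Working session

There is one attempt and no reset: what is moved stays moved. The work goes in short steps, Python scripts to look and compute and a tool call to move; the robot and the scene stay as the last step left them, time stands still between calls to the robot, and variables do not carry over. Pictures are saved under pics/ and viewed, about 8 in all and at most 12, crops included, and the job is handed in when it is done.

Besides the shell and the picture viewer there is one more tool, called after ">>>" as name(argument=value, ...) on one line, values as JSON. jog_arm: Moves the arm, as the interface text tells. Its arguments: {"type":"object","properties":{"motion":{"type":"array"},"fingers":{"type":"number"},"grip_force":{"type":"number"}},"required":["motion"]}

```bash
ls; mkdir -p pics
cat > h.py <<'E'
import numpy as np,cv2
from workcell import bot,viewer
def grab(n,f=None):
    im,d=viewer.read_camera(n)
    if f: cv2.imwrite(f,im[:,:,::-1])
    return im,d
def world(n,d):
    c=viewer.camera_info(n);f=192/np.tan(np.radians(c["vertical_fov"])/2)
    v,u=np.mgrid[:384,:512]
    P=np.stack([(u-c["cx"])/f*d,(v-c["cy"])/f*d,d],-1)
    return (P-np.array(c["t"]))@np.array(c["R"])
E
python3 - <<'E'
from h import *
for n in("top","side"):
    im,d=grab(n,f"pics/{n}0.png"); np.savez(f"{n}0.npz",im=im,d=d)
    c=viewer.camera_info(n);print(n,c["vertical_fov"],c["cx"],c["cy"],-np.array(c["R"]).T@c["t"],np.round(c["R"],3).tolist(), (d==0).mean())
a=cv2.imread("pics/top0.png");b=cv2.imread("pics/side0.png");
E
python3 -c "
import cv2,numpy as np
"
```

```text
pics
top 44.643981304001585 252.7662715843343 189.6557856005137 [0.247232   0.0163645  1.31772789] [[-0.05, -0.999, -0.004], [-0.978, 0.05, -0.201], [0.201, -0.006, -0.98]] 0.003916422526041667
side 45.26938700481804 265.826944195452 187.93656402346707 [0.3681411  0.99139071 0.82755371] [[-0.992, -0.124, -0.021], [-0.057, 0.593, -0.803], [0.112, -0.796, -0.595]] 0.004201253255208333
```

View pics/top0.png

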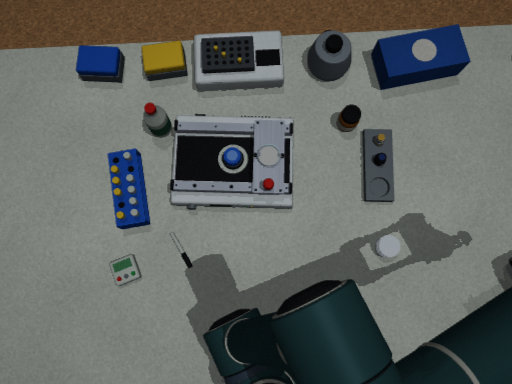

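View pics/side0.png

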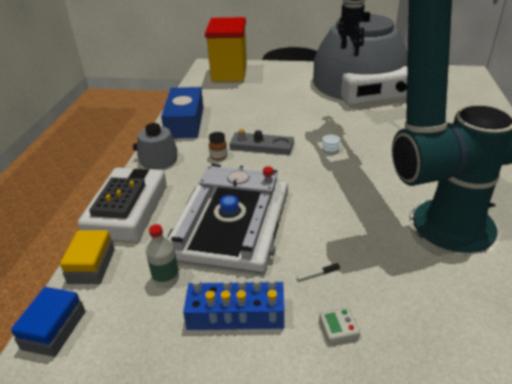

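The top view shows the cap at (232,156), the knob at (268,184), the empty well at (379,187), the eyepiece at (380,158) and the objective at (380,139). The side view shows the cap at (229,205) and the knob at (268,171). Next I measure them.

Run:
```python
from h import *
def circ(P):
    A=np.c_[2*P[:,:2],np.ones(len(P))];s=np.linalg.lstsq(A,(P[:,:2]**2).sum(1),rcond=None)[0]
    return s[:2],np.sqrt(s[2]+s[:2]@s[:2])
for n,rc,rk in(("top",(215,140,250,175),(258,174,280,195)),("side",(212,190,248,222),(258,163,278,183))):
    z=np.load(n+"0.npz");im=z["im"].astype(int);W=world(n,z["d"])
    for nm,(a,b,c,e),ch in(("cap",rc,2),("knob",rk,0)):
        I=im[b:e,a:c];X=W[b:e,a:c]
        m=(I[...,ch]>1.5*I[...,1])&(I[...,ch]>1.5*I[...,2-ch])
        P=X[m];zt=np.percentile(P[:,2],90);T=P[P[:,2]>zt-.006]
        vv,uu=np.nonzero(m)
        print(n,nm,len(P),"ztop",zt.round(4),"mean",T.mean(0).round(4),"mid",((T.max(0)+T.min(0))/2).round(4),"ext",np.ptp(T,0).round(3))
# caddy in top
z=np.load("top0.npz");W=world("top",z["d"])
R=W[120:210,350:405]
m=(R[...,2]>.019)&(R[...,2]<.032)
pts=R[m][:,:2].astype(np.float32)
print("caddy top z",np.median(R[m][:,2]),cv2.minAreaRect(pts*1000))
S=W[174:200,366:393]; f=(S[...,2]<.019)&(S[...,2]>.008)
print("well floor",f.sum(),S[f].mean(0),((S[f].max(0)+S[f].min(0))/2),np.ptp(S[f],0))
z=np.load("side0.npz");W=world("side",z["d"])
R=W[125:160,225:300];m=(R[...,2]>.019)&(R[...,2]<.032)&(R[...,1]<0)
pts=R[m][:,:2].astype(np.float32);print("side caddy",np.median(R[m][:,2]),cv2.minAreaRect(pts*1000))
# imager base orientation (top view): rails z~0.074
z=np.load("top0.npz");W=world("top",z["d"]);R=W[105:215,165:300]
m=(R[...,2]>.03)&(R[...,2]<.055);print("imager",cv2.minAreaRect(R[m][:,:2].astype(np.float32)*1000))
print(bot.read_state()["tcp_rot"],bot.read_state()["time"])
im=cv2.imread("pics/top0.png");cv2.imwrite("pics/crop.png",np.hstack([cv2.resize(im[100:220,160:300],None,fx=3.5,fy=4,interpolation=2),cv2.resize(im[120:210,350:410],(300,480),interpolation=2)]))
```

```text
top cap 220 ztop 0.0878 mean [0.5998 0.0617 0.0852] mid [0.6002 0.0609 0.0859] ext [0.045 0.044 0.008]
top knob 102 ztop 0.1311 mean [ 0.5069 -0.0312  0.1293] mid [ 0.5073 -0.0312  0.1299] ext [0.027 0.026 0.009]
side cap 291 ztop 0.0864 mean [0.5974 0.0684 0.0898] mid [0.4951 0.5136 0.454 ] ext [0.254 0.956 0.747]
side knob 96 ztop 0.131 mean [ 0.5054 -0.0292  0.1292] mid [ 0.5057 -0.0296  0.1293] ext [0.025 0.023 0.008]
caddy top z 0.024367527188420876 ((571.9419555664062, -335.0357666015625), (120.3670654296875, 213.5865936279297), 86.8239974975586)
well floor 264 [ 0.50550774 -0.34995965  0.01430753] [ 0.50780162 -0.35001984  0.01359342] [0.05499852 0.0518029  0.01065482]
side caddy 0.024847698528566678 ((569.7962646484375, -329.968017578125), (139.7525177001953, 212.6234893798828), 88.2242660522461)
imager ((598.2139892578125, 76.02153015136719), (365.4118347167969, 275.7809143066406), 86.30583190917969)
[-3.06328733e+00 -6.87921846e-01  6.32861734e-04] 0.1
```

View pics/crop.png

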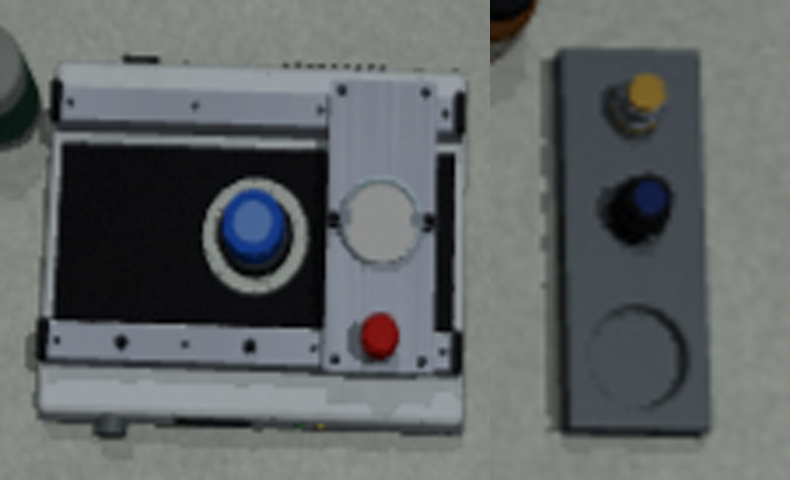

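The crop shows the dish pinned over the right-hand side, the cap on the lens, two free holes at left in the front rail, and a clear well. I'll refine the cap, well and yaw values before moving.

Run:
```python
from h import *
def ray(n,u,v,z):
    c=viewer.camera_info(n);f=192/np.tan(np.radians(c["vertical_fov"])/2);R=np.array(c["R"]);C=-R.T@c["t"]
    D=np.stack([(u-c["cx"])/f,(v-c["cy"])/f,np.ones_like(u,float)],-1)@R
    return C+D*((z-C[2])/D[...,2])[...,None]
v,u=np.mgrid[:384,:512].astype(float)
z=np.load("top0.npz");W=world("top",z["d"])
def rep(s,m,n,zz):
    P=ray(n,u[m],v[m],zz);a=ray(n,u[m]+.5,v[m]+.5,zz)
    print(s,m.sum(),"mean",P[:,:2].mean(0).round(4),"ext",np.ptp(P,0).round(3)[:2],"enc",cv2.minEnclosingCircle(P[:,:2].astype(np.float32)))
box=(u>364)&(u<396)&(v>172)&(v<202)
for th in(.017,.0195): rep("well top",box&(W[...,2]<th)&(np.hypot(W[...,0]-.507,W[...,1]+.35)<.033),"top",.024)
zs=np.load("side0.npz");V=world("side",zs["d"])
for th in(.017,.0195): rep("well side",(V[...,2]<th)&(np.hypot(V[...,0]-.507,V[...,1]+.349)<.033),"side",.024)
for n,X in(("top",W),("side",V)):
    g=np.hypot(X[...,0]-.599,X[...,1]-.064)<.04
    P=X[g&(X[...,2]>.081)&(X[...,2]<.1)];print(n,"cap top",len(P),P.mean(0).round(4),((P.max(0)+P.min(0))/2).round(4),np.ptp(P,0).round(3))
    # slide plate edges
    g=(np.abs(X[...,2]-.088)<.003)&(np.abs(X[...,0]-.6)<.14)&(np.abs(X[...,1]+.035)<.07)
    print(n,"plate",cv2.minAreaRect(X[g][:,:2].astype(np.float32)*1000))
    g=(np.abs(X[...,2]-.024)<.003)&(np.abs(X[...,0]-.57)<.13)&(np.abs(X[...,1]+.345)<.06)
    Q=X[g];Q=Q[:,:2];print(n,"caddy",cv2.minAreaRect(Q.astype(np.float32)*1000), np.percentile(Q,[1,99],axis=0).round(4).tolist())
    for nm,c in(("eyep",(.585,-.345)),("obj",(.64,-.342))):
        g=(np.hypot(X[...,0]-c[0],X[...,1]-c[1])<.03)&(X[...,2]>.045)&(X[...,2]<.08);print(n,nm,g.sum(),X[g].mean(0).round(4))
```

```text
well top 219 mean [ 0.5035 -0.3471] ext [0.05  0.051] enc ((0.5038348436355591, -0.34795182943344116), 0.02689455635845661)
well top 273 mean [ 0.5039 -0.3472] ext [0.055 0.052] enc ((0.506129264831543, -0.34574341773986816), 0.030029134824872017)
well side 68 mean [ 0.5036 -0.3449] ext [0.051 0.072] enc ((0.5056948661804199, -0.3313630521297455), 0.03619692102074623)
well side 84 mean [ 0.5038 -0.3469] ext [0.051 0.073] enc ((0.5046060085296631, -0.3320818245410919), 0.03702033311128616)
top cap top 206 [0.5996 0.0615 0.0851] [0.6002 0.0609 0.0855] [0.045 0.044 0.009]
top plate ((591.289794921875, -47.45672607421875), (105.12434387207031, 206.2549285888672), 86.16477966308594)
top caddy ((570.3755493164062, -337.80450439453125), (115.83702087402344, 210.4477081298828), 87.15313720703125) [[0.4665, -0.3972], [0.6735, -0.3084]]
top eyep 83 [ 0.5799 -0.352   0.0554]
top obj 61 [ 0.6379 -0.3565  0.0546]
side cap top 175 [0.5992 0.0621 0.085 ] [0.5994 0.0612 0.0852] [0.045 0.051 0.008]
side plate ((592.5216064453125, -40.33146286010742), (91.32254028320312, 207.30633544921875), 84.9413070678711)
side caddy ((569.3807373046875, -353.5118408203125), (91.18386840820312, 212.46884155273438), 87.33451080322266) [[0.4659, -0.3985], [0.6734, -0.307]]
side eyep 50 [ 0.5806 -0.3515  0.0532]
side obj 35 [ 0.6383 -0.3564  0.0531]
```

>>> jog_arm(motion=[{"dx":2,"dy":4.1,"turn":-0.1},{"dx":2,"dy":4.1,"turn":-0.1},{"dx":2,"dy":4.1,"turn":-0.1},{"dx":2,"dy":4.1,"turn":-0.1},{"dx":2,"dy":4.1,"turn":-0.1},{"dx":2,"dy":4.1},{"dx":2,"dy":4.1},{"dx":2,"dy":4.1},{"dx":2,"dy":4.1},{"dx":2,"dy":4.1},{"dx":2,"dy":4.1},{"dx":2,"dy":4.1}], fingers=6.4)

```text
validation failed for argument at $.mo...
```

>>> jog_arm(motion=[{"dx":2,"dy":4.1,"dz":0,"turn":-0.1},{"dx":2,"dy":4.1,"dz":0,"turn":-0.1},{"dx":2,"dy":4.1,"dz":0,"turn":-0.1},{"dx":2,"dy":4.1,"dz":0,"turn":-0.1},{"dx":2,"dy":4.1,"dz":0,"turn":-0.1},{"dx":2,"dy":4.1,"dz":0,"turn":0},{"dx":2,"dy":4.1,"dz":0,"turn":0},{"dx":2,"dy":4.1,"dz":0,"turn":0}], fingers=6.4, grip_force=25)

```text
time: 0.77
tool_pos: [0.4349, -0.3085, 0.2309]
tcp_rot: [-3.14, 0.092, 0.001]
wrist_force: [0.4, -0.2, -0.2]
width: 0.744
```

>>> jog_arm(motion=[{"dx":1.6,"dy":3.7,"dz":-0.5},{"dx":1.6,"dy":3.7,"dz":-0.5},{"dx":1.6,"dy":3.7,"dz":-0.5},{"dx":1.6,"dy":3.7,"dz":-0.5},{"dx":1.6,"dy":3.7,"dz":-0.5},{"dx":1.6,"dy":3.7,"dz":-0.5},{"dx":1.6,"dy":3.7,"dz":-0.5},{"dx":1.6,"dy":3.7,"dz":-0.5},{"dx":1.6,"dy":3.7,"dz":-0.5},{"dx":0,"dy":0,"dz":0},{"dx":0,"dy":0,"dz":0},{"dx":0,"dy":0,"dz":0}])

```text
validation failed for argument at $.mo...
```

>>> jog_arm(motion=[{"dx":1.6,"dy":3.7,"dz":-0.5,"turn":0},{"dx":1.6,"dy":3.7,"dz":-0.5,"turn":0},{"dx":1.6,"dy":3.7,"dz":-0.5,"turn":0},{"dx":1.6,"dy":3.7,"dz":-0.5,"turn":0},{"dx":1.6,"dy":3.7,"dz":-0.5,"turn":0},{"dx":1.6,"dy":3.7,"dz":-0.5,"turn":0},{"dx":1.6,"dy":3.7,"dz":-0.5,"turn":0},{"dx":1.6,"dy":3.7,"dz":-0.5,"turn":0},{"dx":1.6,"dy":3.7,"dz":-0.5,"turn":0},{"dx":0,"dy":0,"dz":0,"turn":0},{"dx":0,"dy":0,"dz":0,"turn":0}])

```text
time: 1.68
tool_pos: [0.5785, 0.0245, 0.1852]
tcp_rot: [3.14, -0.085, -0.003]
wrist_force: [-0.1, -1.0, -0.1]
width: 0.753
```

>>> jog_arm(motion=[{"dx":1.05,"dy":1.85,"dz":0,"turn":0},{"dx":1,"dy":1.85,"dz":0,"turn":0},{"dx":0,"dy":0,"dz":-2,"turn":0},{"dx":0,"dy":0,"dz":-2,"turn":0},{"dx":0,"dy":0,"dz":-2,"turn":0},{"dx":0,"dy":0,"dz":0,"turn":0},{"dx":0,"dy":0,"dz":0,"turn":0},{"dx":0,"dy":0,"dz":0,"turn":0}])

```text
time: 2.35
tool_pos: [0.5996, 0.0584, 0.1273]
tcp_rot: [3.14, -0.093, 0.001]
wrist_force: [-0.1, -0.4, 0.4]
width: 0.75
```

Run:
```python
from h import *
a,_=grab("top");b,_=grab("side");print(bot.read_state()["tool_pos"])
a=a[:,:,::-1];b=b[:,:,::-1]
cv2.imwrite("pics/c1.png",np.hstack([cv2.resize(a[95:215,175:295],(390,390),interpolation=2),cv2.resize(b[120:250,170:300],(390,390),interpolation=2)]))
```

```text
[0.60045787 0.05879866 0.12822404]
```

View pics/c1.png

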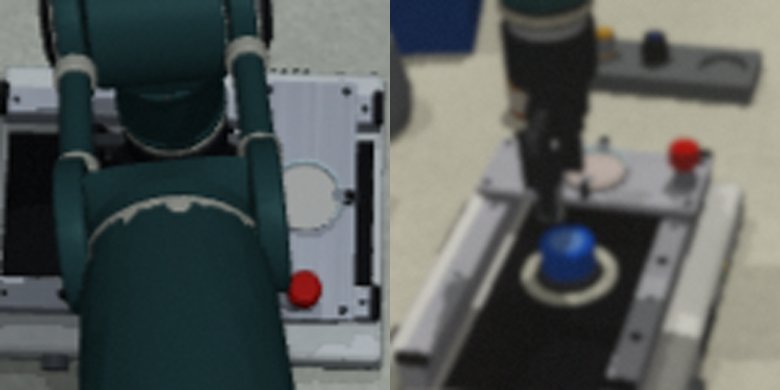

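The side view shows the fingers above the cap and just behind it. I'll descend with a small y correction.

>>> jog_arm(motion=[{"dx":-0.05,"dy":0.2,"dz":-1,"turn":0},{"dx":-0.05,"dy":0,"dz":-1,"turn":0},{"dx":0,"dy":0,"dz":-1,"turn":0},{"dx":0,"dy":0,"dz":-1,"turn":0},{"dx":0,"dy":0,"dz":-1,"turn":0},{"dx":0,"dy":0,"dz":-0.9,"turn":0},{"dx":0,"dy":0,"dz":0,"turn":0},{"dx":0,"dy":0,"dz":0,"turn":0},{"dx":0,"dy":0,"dz":0,"turn":0}])

```text
time: 3.2
tool_pos: [0.5985, 0.0614, 0.0673]
tcp_rot: [-3.14, 0.091, -0.0]
wrist_force: [-0.3, -0.3, -0.5]
width: 0.753
```

>>> jog_arm(motion=[{"dx":0,"dy":0,"dz":0,"turn":0},{"dx":0,"dy":0,"dz":0,"turn":0},{"dx":0,"dy":0,"dz":0,"turn":0},{"dx":0,"dy":0,"dz":0,"turn":0},{"dx":0,"dy":0,"dz":0,"turn":0},{"dx":0,"dy":0,"dz":0,"turn":0},{"dx":0,"dy":0,"dz":0,"turn":0},{"dx":0,"dy":0,"dz":0,"turn":0}], fingers=4, grip_force=25)

```text
time: 3.87
tool_pos: [0.599, 0.0606, 0.0685]
tcp_rot: [3.139, -0.091, 0.003]
wrist_force: [-2.0, -4.8, 7.0]
width: 0.542
```

>>> jog_arm(motion=[{"dx":0,"dy":0,"dz":0.5,"turn":0},{"dx":0,"dy":0,"dz":0.5,"turn":0},{"dx":0,"dy":0,"dz":1,"turn":0},{"dx":0,"dy":0,"dz":1,"turn":0},{"dx":0,"dy":0,"dz":1,"turn":0},{"dx":0,"dy":0,"dz":2,"turn":0},{"dx":0,"dy":0,"dz":2,"turn":0},{"dx":0,"dy":0,"dz":2,"turn":0},{"dx":0,"dy":0,"dz":2,"turn":0},{"dx":0,"dy":0,"dz":0,"turn":0}])

```text
time: 4.7
tool_pos: [0.6014, 0.0623, 0.1933]
tcp_rot: [-3.138, 0.091, -0.014]
wrist_force: [0.8, 0.2, 0.3]
width: 0.543
```

Run:
```python
from h import *
b,d=grab("side");s=bot.read_state();print(s["tool_pos"],s["wrist_force"],s["width"])
X=world("side",d);i=b.astype(int)
m=(i[...,2]>1.5*i[...,0])&(i[...,2]>90)&(np.hypot(X[...,0]-.599,X[...,1]-.062)<.05)&(X[...,2]>.05)
print(m.sum(),X[m].min(0),X[m].max(0),X[m].mean(0))
cv2.imwrite("pics/c2.png",cv2.resize(b[120:250,170:300,::-1],(500,500),interpolation=2))
```

```text
[0.60043643 0.06213371 0.19107531] [ 0.06129181 -0.06945998 -0.87429624] 0.5434341235863389
49 [0.57820092 0.04839733 0.18331196] [0.61854868 0.08864293 0.2120687 ] [0.58782212 0.06761001 0.20203677]
```

View pics/c2.png

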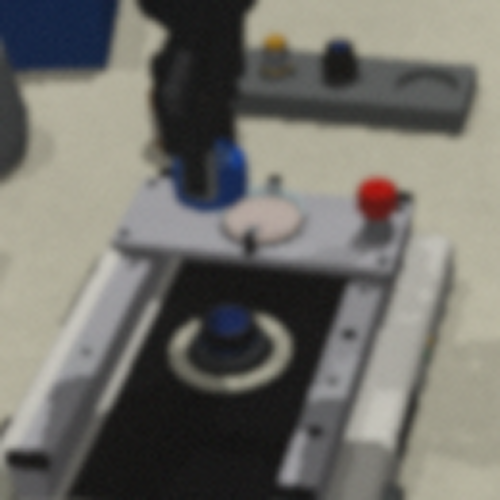

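The cap is held upright and clear of the lens; the bare barrel is visible at (230,335) in the crop. Next I move it over the well.

>>> jog_arm(motion=[{"dx":-0.88,"dy":-3.7,"dz":0,"turn":0},{"dx":-0.88,"dy":-3.7,"dz":0,"turn":0},{"dx":-0.88,"dy":-3.7,"dz":0,"turn":0},{"dx":-0.88,"dy":-3.7,"dz":0,"turn":0},{"dx":-0.88,"dy":-3.7,"dz":0,"turn":0},{"dx":-0.88,"dy":-3.7,"dz":0,"turn":0},{"dx":-0.88,"dy":-3.7,"dz":0,"turn":0},{"dx":-0.88,"dy":-3.7,"dz":0,"turn":0},{"dx":-0.88,"dy":-3.7,"dz":0,"turn":0},{"dx":-0.88,"dy":-3.7,"dz":0,"turn":0},{"dx":-0.88,"dy":-3.7,"dz":0,"turn":0},{"dx":0,"dy":0,"dz":0,"turn":0}])

```text
time: 5.75
tool_pos: [0.4992, -0.3511, 0.186]
tcp_rot: [3.138, -0.099, -0.002]
wrist_force: [-0.7, 0.7, 0.1]
width: 0.538
```

>>> jog_arm(motion=[{"dx":0,"dy":0,"dz":0,"turn":0},{"dx":0,"dy":0,"dz":0,"turn":0},{"dx":0,"dy":0,"dz":0,"turn":0}])

```text
time: 6.0
tool_pos: [0.5014, -0.344, 0.1864]
tcp_rot: [-3.139, 0.09, 0.002]
wrist_force: [0.0, 0.5, 0.2]
width: 0.543
```

>>> jog_arm(motion=[{"dx":0.2,"dy":-0.35,"dz":-2,"turn":0},{"dx":0,"dy":0,"dz":-2.5,"turn":0},{"dx":0,"dy":0,"dz":-2.5,"turn":0},{"dx":0,"dy":0,"dz":-2.5,"turn":0},{"dx":0,"dy":0,"dz":-2,"turn":0},{"dx":0,"dy":0,"dz":-1.5,"turn":0},{"dx":0,"dy":0,"dz":0,"turn":0},{"dx":0,"dy":0,"dz":0,"turn":0},{"dx":0,"dy":0,"dz":0,"turn":0},{"dx":0,"dy":0,"dz":0,"turn":0}])

```text
time: 6.83
tool_pos: [0.5049, -0.3494, 0.0591]
tcp_rot: [3.139, -0.09, 0.004]
wrist_force: [0.4, -0.1, -0.1]
width: 0.542
```

Run:
```python
from h import *
b,d=grab("side");s=bot.read_state();print(s["tool_pos"],s["wrist_force"],s["width"])
X=world("side",d);i=b.astype(int)
m=(i[...,2]>1.4*i[...,0])&(i[...,2]>60)&(np.hypot(X[...,0]-.5035,X[...,1]+.347)<.05)&(X[...,2]>.03)
print(m.sum(),X[m].min(0),X[m].max(0),X[m].mean(0))
cv2.imwrite("pics/c3.png",cv2.resize(b[90:170,215:315,::-1],(600,480),interpolation=2))
```

```text
[ 0.5048236  -0.34958503  0.05920402] [-0.13683212 -0.22508092 -0.17083249] 0.546089652914777
144 [ 0.48327066 -0.37531547  0.04775503] [ 0.52728583 -0.3015934   0.45112757] [ 0.50262302 -0.33369259  0.19821377]
```

View pics/c3.png

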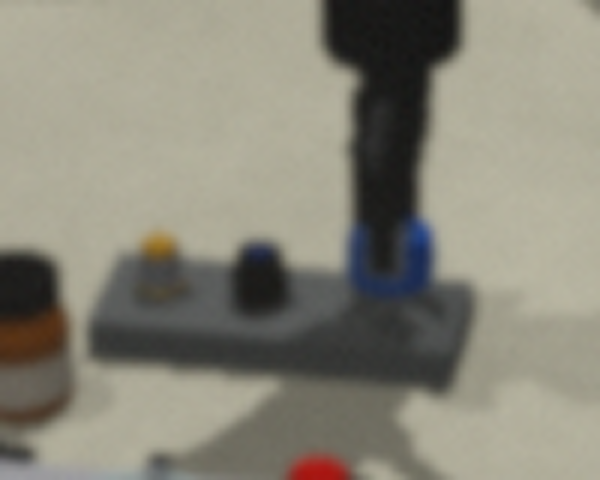

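The cap is upright above the well. I'll nudge it and lower it.

>>> jog_arm(motion=[{"dx":-0.12,"dy":0.2,"dz":0,"turn":0},{"dx":0,"dy":0,"dz":-1,"turn":0},{"dx":0,"dy":0,"dz":-1,"turn":0},{"dx":0,"dy":0,"dz":-0.7,"turn":0},{"dx":0,"dy":0,"dz":0,"turn":0},{"dx":0,"dy":0,"dz":0,"turn":0},{"dx":0,"dy":0,"dz":0,"turn":0}])

```text
time: 7.47
tool_pos: [0.5019, -0.3471, 0.0297]
tcp_rot: [-3.14, 0.092, 0.001]
wrist_force: [0.6, -1.5, -1.6]
width: 0.544
```

>>> jog_arm(motion=[{"dx":0,"dy":0,"dz":-0.2,"turn":0},{"dx":0,"dy":0,"dz":-0.2,"turn":0},{"dx":0,"dy":0,"dz":-0.1,"turn":0},{"dx":0,"dy":0,"dz":0,"turn":0},{"dx":0,"dy":0,"dz":0,"turn":0}])

```text
time: 7.88
tool_pos: [0.5023, -0.3471, 0.0253]
tcp_rot: [3.14, -0.091, 0.0]
wrist_force: [0.2, -1.4, -1.0]
width: 0.541
```

>>> jog_arm(motion=[{"dx":0,"dy":0,"dz":-0.1,"turn":0},{"dx":0,"dy":0,"dz":0,"turn":0},{"dx":0,"dy":0,"dz":0,"turn":0}])

```text
time: 8.13
tool_pos: [0.5024, -0.3471, 0.0246]
tcp_rot: [3.14, -0.091, 0.0]
wrist_force: [0.1, -0.6, 2.6]
width: 0.545
```

>>> jog_arm(motion=[{"dx":0,"dy":0,"dz":0,"turn":0},{"dx":0,"dy":0,"dz":0,"turn":0},{"dx":0,"dy":0,"dz":0,"turn":0},{"dx":0,"dy":0,"dz":0,"turn":0},{"dx":0,"dy":0,"dz":0.5,"turn":0},{"dx":0,"dy":0,"dz":1,"turn":0},{"dx":0,"dy":0,"dz":2,"turn":0},{"dx":0,"dy":0,"dz":3,"turn":0},{"dx":0,"dy":0,"dz":3,"turn":0},{"dx":0,"dy":0,"dz":3,"turn":0},{"dx":0,"dy":0,"dz":3,"turn":0}], fingers=6.4)

```text
time: 9.05
tool_pos: [0.5022, -0.3471, 0.1819]
tcp_rot: [3.14, -0.091, 0.001]
wrist_force: [-0.0, -0.6, -0.3]
width: 0.746
```

>>> jog_arm(motion=[{"dx":0,"dy":4,"dz":0.5,"turn":0},{"dx":0,"dy":4,"dz":0,"turn":0},{"dx":0,"dy":4,"dz":0,"turn":0},{"dx":0,"dy":4,"dz":0,"turn":0},{"dx":0,"dy":4,"dz":0,"turn":0},{"dx":0,"dy":4,"dz":0,"turn":0},{"dx":0,"dy":4,"dz":0,"turn":0},{"dx":0,"dy":3.5,"dz":0,"turn":0},{"dx":0,"dy":0,"dz":0,"turn":0},{"dx":0,"dy":0,"dz":0,"turn":0},{"dx":0,"dy":0,"dz":0,"turn":0}])

```text
time: 9.97
tool_pos: [0.5025, -0.0323, 0.1851]
tcp_rot: [3.14, -0.09, 0.002]
wrist_force: [-0.1, -0.3, -0.6]
width: 0.751
```

Run:
```python
from h import *
a,da=grab("top");b,d=grab("side");s=bot.read_state();print(s["tool_pos"],s["wrist_force"],s["width"])
for n,i,dd in(("top",a,da),("side",b,d)):
    X=world(n,dd);m=(np.hypot(X[...,0]-.5035,X[...,1]+.3475)<.04)&(X[...,2]>.034)&(X[...,2]<.09)
    P=X[m];print(n,m.sum(),P.min(0).round(4),P.max(0).round(4),((P.max(0)+P.min(0))/2).round(4))
cv2.imwrite("pics/c4.png",np.hstack([cv2.resize(a[120:220,300:410,::-1],(390,390),interpolation=2),cv2.resize(b[90:190,200:310,::-1],(390,390),interpolation=2)]))
```

```text
[ 0.50247502 -0.03323697  0.18472222] [0.24664404 0.91601023 0.48843946] 0.750466562425803
top 227 [ 0.4799 -0.3674  0.0341] [ 0.5288 -0.3202  0.0481] [ 0.5044 -0.3438  0.0411]
side 97 [ 0.4804 -0.371   0.0341] [ 0.5219 -0.3182  0.0462] [ 0.5011 -0.3446  0.0402]
```

View pics/c4.png

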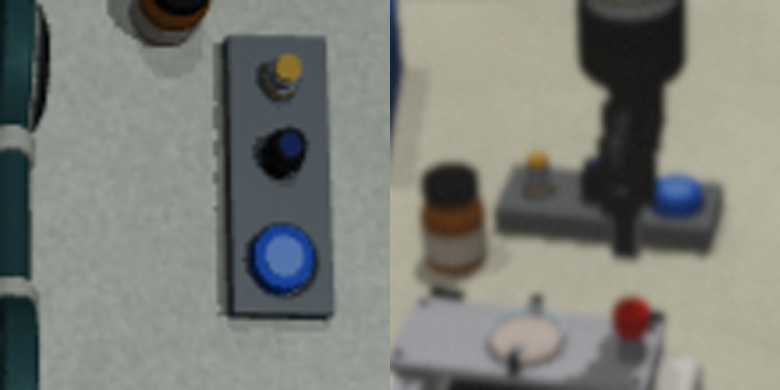

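The cap sits upright and down in the well. The slide and the other parts are unmoved. Now the knob.

>>> jog_arm(motion=[{"dx":0.35,"dy":0.2,"dz":-1.5,"turn":0},{"dx":0,"dy":0,"dz":-2,"turn":0},{"dx":0,"dy":0,"dz":-2,"turn":0},{"dx":0,"dy":0,"dz":-1.7,"turn":0},{"dx":0,"dy":0,"dz":-1,"turn":0},{"dx":0,"dy":0,"dz":0,"turn":0},{"dx":0,"dy":0,"dz":0,"turn":0},{"dx":0,"dy":0,"dz":0,"turn":0}])

```text
time: 10.73
tool_pos: [0.5067, -0.0308, 0.1033]
tcp_rot: [3.14, -0.093, 0.003]
wrist_force: [0.6, -0.8, 0.1]
width: 0.749
```

>>> jog_arm(motion=[{"dx":0,"dy":0,"dz":0,"turn":0},{"dx":0,"dy":0,"dz":0,"turn":0},{"dx":0,"dy":0,"dz":0,"turn":0},{"dx":0,"dy":0,"dz":0,"turn":0},{"dx":0,"dy":0,"dz":0,"turn":0},{"dx":0,"dy":0,"dz":0,"turn":0},{"dx":0,"dy":0,"dz":0,"turn":0},{"dx":0,"dy":0,"dz":0,"turn":0},{"dx":0,"dy":0,"dz":0,"turn":0},{"dx":0,"dy":0,"dz":0,"turn":0}], fingers=1.5, grip_force=50)

```text
time: 11.57
tool_pos: [0.5066, -0.0316, 0.104]
tcp_rot: [3.137, -0.09, 0.003]
wrist_force: [-2.2, -6.2, 4.9]
width: 0.309
```

>>> jog_arm(motion=[{"dx":0,"dy":0,"dz":0.3,"turn":0},{"dx":0,"dy":0,"dz":0.3,"turn":0},{"dx":0,"dy":0,"dz":0.3,"turn":0},{"dx":0,"dy":0,"dz":0.15,"turn":0},{"dx":0,"dy":0,"dz":0,"turn":0},{"dx":0,"dy":0,"dz":0,"turn":0},{"dx":0,"dy":0,"dz":0,"turn":0},{"dx":0,"dy":0,"dz":0,"turn":0}])

```text
time: 12.23
tool_pos: [0.5065, -0.0302, 0.1126]
tcp_rot: [3.14, -0.091, 0.003]
wrist_force: [6.3, -1.9, -7.6]
width: 0.305
```

>>> jog_arm(motion=[{"dx":0,"dy":0,"dz":0.12,"turn":0},{"dx":0,"dy":0,"dz":0,"turn":0},{"dx":0,"dy":0,"dz":0,"turn":0},{"dx":0.03,"dy":0.5,"dz":0,"turn":0},{"dx":0.03,"dy":0.5,"dz":0,"turn":0},{"dx":0,"dy":0,"dz":0,"turn":0},{"dx":0,"dy":0,"dz":0,"turn":0}])

```text
time: 12.82
tool_pos: [0.5074, -0.0194, 0.1138]
tcp_rot: [-3.139, 0.091, -0.004]
wrist_force: [6.6, -0.4, -7.2]
width: 0.311
```

>>> jog_arm(motion=[{"dx":0.1,"dy":0.8,"dz":0,"turn":0},{"dx":0.06,"dy":0.8,"dz":0,"turn":0},{"dx":0.06,"dy":0.8,"dz":0,"turn":0},{"dx":0.06,"dy":0.8,"dz":0,"turn":0},{"dx":0.06,"dy":0.8,"dz":0,"turn":0},{"dx":0.06,"dy":0.8,"dz":0,"turn":0},{"dx":0.06,"dy":0.8,"dz":0,"turn":0},{"dx":0.06,"dy":0.8,"dz":0,"turn":0},{"dx":0.06,"dy":0.8,"dz":0,"turn":0},{"dx":0.06,"dy":0.8,"dz":0,"turn":0},{"dx":0,"dy":0,"dz":0,"turn":0},{"dx":0,"dy":0,"dz":0,"turn":0}])

```text
time: 13.82
tool_pos: [0.5138, 0.0609, 0.1137]
tcp_rot: [-3.139, 0.09, -0.004]
wrist_force: [6.5, 1.2, -8.1]
width: 0.308
```

>>> jog_arm(motion=[{"dx":0,"dy":0,"dz":0,"turn":0},{"dx":0,"dy":0,"dz":0,"turn":0}])

```text
time: 13.98
tool_pos: [0.5138, 0.0606, 0.1138]
tcp_rot: [-3.139, 0.091, -0.004]
wrist_force: [6.2, 2.0, -8.8]
width: 0.313
```

>>> jog_arm(motion=[{"dx":0.05,"dy":0.5,"dz":0,"turn":0},{"dx":0.02,"dy":0.4,"dz":0,"turn":0},{"dx":0,"dy":0,"dz":0,"turn":0},{"dx":0,"dy":0,"dz":0,"turn":0},{"dx":0,"dy":0,"dz":0,"turn":0}])

```text
time: 14.4
tool_pos: [0.5145, 0.0694, 0.1138]
tcp_rot: [-3.139, 0.091, -0.004]
wrist_force: [6.5, 0.8, -8.0]
width: 0.312
```

>>> jog_arm(motion=[{"dx":0,"dy":0,"dz":-0.2,"turn":0},{"dx":0,"dy":0,"dz":-0.2,"turn":0},{"dx":0,"dy":0,"dz":-0.1,"turn":0},{"dx":0,"dy":0,"dz":0,"turn":0},{"dx":0,"dy":0,"dz":0,"turn":0},{"dx":0,"dy":0,"dz":0,"turn":0}])

```text
time: 14.9
tool_pos: [0.5145, 0.0684, 0.1088]
tcp_rot: [3.139, -0.091, 0.004]
wrist_force: [6.1, -2.8, -8.5]
width: 0.308
```

>>> jog_arm(motion=[{"dx":0,"dy":0,"dz":-0.2,"turn":0},{"dx":0,"dy":0,"dz":-0.2,"turn":0},{"dx":0,"dy":0,"dz":-0.1,"turn":0},{"dx":0,"dy":0,"dz":0,"turn":0},{"dx":0,"dy":0,"dz":0,"turn":0},{"dx":0,"dy":0,"dz":0,"turn":0}])

```text
time: 15.4
tool_pos: [0.5145, 0.068, 0.1043]
tcp_rot: [3.139, -0.09, 0.004]
wrist_force: [4.3, -4.5, -3.7]
width: 0.305
```

Run:
```python
from h import *
b,d=grab("side");a,da=grab("top");s=bot.read_state();print(s["tool_pos"],s["wrist_force"],s["width"])
for n,i,D in(("side",b,d),("top",a,da)):
    i=i.astype(int);X=world(n,D)
    m=(i[...,0]>1.6*i[...,1])&(i[...,0]>1.6*i[...,2])&(np.hypot(X[...,0]-.513,X[...,1]-.07)<.03)&(X[...,2]>.09)
    P=X[m];print(n,m.sum(),*( [P.min(0),P.max(0),P.mean(0)] if m.any() else []))
cv2.imwrite("pics/c5.png",np.hstack([cv2.resize(a[110:215,165:300,::-1],(390,390),interpolation=2),cv2.resize(b[130:250,170:300,::-1],(390,390),interpolation=2)]))
```

```text
[0.51447311 0.06801844 0.10436886] [ 4.49712785 -5.01965995 -5.06710193] 0.30845797753217347
side 11 [0.50216354 0.06437214 0.11697223] [0.50590058 0.07775391 0.13133472] [0.5037972  0.07059786 0.1264384 ]
top 8 [0.50167785 0.06044261 0.09445895] [0.50576793 0.07130224 0.12494052] [0.50324743 0.0656051  0.11579042]
```

View pics/c5.png

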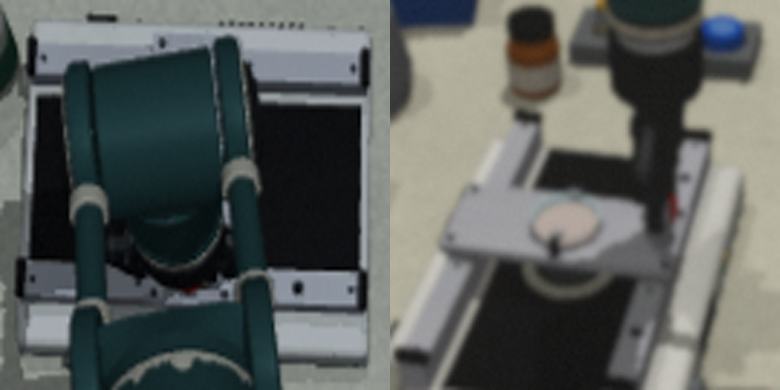

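The dish is over the lens and the pin height is near home. I'll press it lightly home and ease the y preload.

>>> jog_arm(motion=[{"dx":0,"dy":-0.1,"dz":-0.1,"turn":0},{"dx":0,"dy":0,"dz":-0.1,"turn":0},{"dx":0,"dy":0,"dz":0,"turn":0},{"dx":0,"dy":0,"dz":0,"turn":0},{"dx":0,"dy":0,"dz":0,"turn":0},{"dx":0,"dy":0,"dz":0,"turn":0}])

```text
time: 16.0
tool_pos: [0.5146, 0.0677, 0.1039]
tcp_rot: [3.14, -0.091, 0.004]
wrist_force: [-0.2, -3.5, 6.4]
width: 0.308
```

>>> jog_arm(motion=[{"dx":0,"dy":-0.05,"dz":-0.05,"turn":0},{"dx":0,"dy":0,"dz":0,"turn":0},{"dx":0,"dy":0,"dz":0,"turn":0},{"dx":0,"dy":0,"dz":0,"turn":0},{"dx":0,"dy":0,"dz":0,"turn":0},{"dx":0,"dy":0,"dz":0,"turn":0}])

```text
time: 16.5
tool_pos: [0.5146, 0.0677, 0.1039]
tcp_rot: [-3.14, 0.091, -0.004]
wrist_force: [-1.2, -0.3, 8.3]
width: 0.305
```

Run:
```python
from h import *
s=bot.read_state();print(s["tool_pos"],s["wrist_force"],s["width"])
for n in("side","top"):
    i,D=grab(n);i=i.astype(int);X=world(n,D)
    m=(np.hypot(X[...,0]-.5035,X[...,1]+.3475)<.04)&(X[...,2]>.034)&(X[...,2]<.09);print(n,"cap",((X[m].max(0)+X[m].min(0))/2).round(4),np.median(X[m][:,2]))
    m=(np.abs(X[...,2]-.088)<.003)&(np.abs(X[...,0]-.6)<.15)&(np.abs(X[...,1]-.063)<.08);print("plate y pctl",np.percentile(X[m][:,1],[2,50,98]).round(4))
    m=(i[...,0]>1.6*i[...,1])&(i[...,0]>1.6*i[...,2])&(np.hypot(X[...,0]-.513,X[...,1]-.07)<.03)&(X[...,2]>.09)
    print("knob",m.sum(),X[m].max(0) if m.any() else "")
```

```text
[0.51459279 0.06770832 0.10385669] [-1.15626737 -0.29350277  8.31479527] 0.30489536278397367
side cap [ 0.5028 -0.347   0.0401] 0.040195607659358756
plate y pctl [0.0173 0.0732 0.1078]
knob 12 [0.50578113 0.07594344 0.1293703 ]
top cap [ 0.5046 -0.3446  0.0412] 0.04078365048643035
plate y pctl [0.0241 0.0621 0.1096]
knob 6 [0.50712452 0.07124266 0.12069746]
```

```bash
python3 -c "
from workcell import bot
print(bot.finish_job())"
```

```text
the job is handed in; nothing more can be done
None
```

I moved the dust cap to the caddy's large well, drew the slide to the next hole with the pin home, and handed the job in at about 16.6 s, still gripping the knob. The hand-in reports no verdict, so what follows rests on my own measurements.

- **Cap:** It stands upright in the well, with its top about 40 mm above the bench as expected. The two cameras put its centre about 1 to 3 mm from the well centre I measured. They differ from each other by about 2 to 3 mm, close to the calibration limit.
- **Slide:** The tool moved about 99.5 mm along the rail from its starting place, against 100 mm nominal. When I shifted the commanded position sideways by 0.5 mm, the slide did not follow, so the pin is locked in the hole.
- **Pin:** The tool's height, 103.9 mm, is the same as when the knob was first gripped (104.0 mm). The side camera's knob-top height was 129.4 mm, against 129.5 mm with the pin home. I left a light downward push of about 8 N to hold it there.
- **Weak checks:** The top camera could hardly see the knob behind the arm, only 6 pixels, so its knob height of 121 mm is unreliable. The plate-edge estimates were also noisy because the arm was in the way.
- **Other things:** I planned no contact with the lens, the dish or the loose things, and saw none. I did not measure the loose things again.

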